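# Lever the heavy cast base up onto its spring stops

## Task

Take the flat pry bar, lay it over the fulcrum block with its end under the lug of the heavy cast base, and press its free end down to lever the front of the base up until both spring stops have slid in underneath. Let the base down so that it stands on the stops, then draw the bar out and lay it flat on the bench, clear of the base, the fulcrum and the stop frame, without pushing the base out of place or disturbing the other things on the bench.

Things in the scene. Friction and masses are not known exactly. Their poses are not given: they have to be found in the camera images.
- cast_base: Heavy loose grey cast machine base (about 6 kg) with a bright, slotted steel top: foot 120 (x) x 90 (y) x 22 mm, 110 mm high. Origin: centre of its underside, z up. Its front is its -y side, where a lug juts out from the upper part. The front of the foot is at y = -45 mm; levered up at the lug, the base tips about its rear lower edge at y = +45 mm.
- base_front_edge (a point): Middle of the front lower edge of the cast base (base frame 0, -45, 0 mm); 0 above the bench at the start, 5 to 7 mm when the base stands on the stops.
- lug_edge (a point): Middle of the outer edge of the lug's flat underside (base frame 0, -75, 80 mm). The lug is 60 mm wide (x) and 18 mm thick; its underside, 80 mm above the bench, runs in from y = -75 to the base's wall at y = -39 mm.
- stop_frame: Low dark steel frame (16 mm high) screwed to the bench in front of the base, guiding the two stops. Its origin and axes are those of the base at the start; it covers x = -63 to +63, y = -61 to -157 mm, with a free lane |x| < 27 mm between the two guides, in which the fulcrum stands.
- stop_left (a joint): Travel (m) of the bright steel stop tongue at x = -45 mm (24 mm wide, top 5 mm above the bench). About 0 while its spring (about 3 N) presses it against the front of the base's foot; when the foot rises above it, it jumps in underneath, towards +y of the base, to 0.018, and stays.
- stop_right (a joint): The same for the stop tongue at x = +45 mm.
- fulcrum: Loose 0.9 kg steel fulcrum block, foot 50 (x) x 34 (y) mm, with a rounded ridge of 12 mm radius, 44 mm long along its x axis. Origin: centre of its underside. It stands in front of the lug, about 110 mm from the base's centre, in the lane between the stops, its ridge about parallel to the base's x axis.
- fulcrum_top (a point): Middle of the fulcrum's ridge, 64 mm above the bench (so a level bar on it has its top 6 mm below the lug).
- pry_bar: Loose flat dark steel bar 200 (x) x 25 (y) x 10 (z) mm, 0.38 kg, mass centre at its middle. Origin: centre of its underside, z up as it lies, x along the bar towards its bright ground tip. With the tip 55 mm beyond the fulcrum, 10 to 22 N pressed down 30 mm from the far end lift the base; pressed down to the bench there, it raises the base's front about 10 mm, more than the stops need.
- bar_tip (a point): Middle of the bright tip end of the bar (bar frame 100, 0, 5 mm). Once the base stands on the stops, the bar lies on the fulcrum at 12 to 20 degrees, far end down, tip against the lug.
- grease_tin: Bystander: blue and silver round tin, 65 mm diameter, 39 mm high; origin at the centre of its underside.
- foam_wheel_1: Bystander: black foam model wheel with white hub lying flat, 68 mm diameter, 26 mm high; origin at the centre of its underside.
- tape_black: Bystander: roll of black tape lying flat, 58 mm diameter, 19 mm high; origin at the centre of its underside.
- parts_jar: Bystander: clear jar with green lid, 69 mm diameter, 84 mm high; origin at the centre of its underside.

How it is judged:
On the way:
1. the front of the base is being raised by the bar, which bears on the fulcrum block and under the base (height (world z) of base_front_edge above 0.003 m and contact force between pry_bar and cast_base above 5 N and contact force between pry_bar and fulcrum above 5 N).
At the end, for the whole second after the job is handed in: Both stops have slid at least 12 mm under the front of the base, which rests on them (front lower edge 4 to 9 mm above the bench) and is still; the bar lies flat on the bench (within about 3 degrees), still, touching neither base, fulcrum nor stop frame (value of joint each of stop_left, stop_right above 0.012 m and height (world z) of base_front_edge between 0.004 and 0.009 m and angle between cast_base's own z axis and vertical below 0.15 rad and linear speed of each of cast_base, pry_bar below 0.02 m/s and height (world z) of pry_bar below 0.012 m and angle between the z axis of pry_bar and the z axis of stop_frame, either way round below 0.06 rad and contact force between pry_bar and cast_base below 0.1 N and contact force between pry_bar and fulcrum below 0.1 N and contact force between pry_bar and stop_frame below 0.1 N).
It fails at once if the base is pushed more than 30 mm out of place (horizontal distance between cast_base and stop_frame above 0.03 m).
It fails at once if a bystander is moved more than 30 mm (distance of any of grease_tin, foam_wheel_1, parts_jar, tape_black from where it was at the start of the episode above 0.03 m).
It also fails if it takes over 69 s, if anything falls off the work surface, if the arm or the gripper's body presses on something with over 40 N, if the wrist force passes 120 N, or if a joint passes its speed limit or range.

## Robot

A 7-joint arm with a two-finger parallel gripper is mounted at the origin on the work surface; the furniture and walls round the work are solid. World frame = base frame: x ahead of the robot, y to its left, z up, the work surface at z = 0. Lengths are in m, angles in rad, forces in N, time in s.
With the tool pointing down it reaches from about 0.4 to 0.85 m from the base axis. Payload 4.4 kg.
Tool frame: the origin (TCP) lies at the very end of the fingers, on their centre line; the grasp point (between the pads) lies grasp_offset behind it (grasp_offset is the distance from the TCP to the grasp point, in m); z points along the fingers, y is the line along which they close (so a half turn about z gives the same grasp; the last joint's range is limited). The gripper opens to 94 mm and grips with 3 to 60 N. Pads are 16 mm wide; open, the fingers measure 119 mm over their backs; the gripper's body (75 mm by 177 mm) begins 78 mm behind the grasp point.
Start: joints at [-1.413, 0.628, 0.038, 1.517, -0.027, 0.996, -0.02], TCP at [0.144, 0.634, 0.205] pointing down, gripper open.
Joint ranges: [-3.06, 3.06], [-0.37, 2.12], [-1.25, 1.32], [0.18, 2.47], [-1.1, 4.24], [0.23, 1.98], [-2.94, 2.94]. Speed limits (rad/s): [2.57, 2.57, 3.14, 3.14, 3.14, 3.14, 3.14].

## Interface

Orientations are given as a 3x3 rotation matrix whose columns are the frame's x, y, z axes.
In Python, from bench import get_obs, read_camera, camera_model, job_done, grasp_offset gives the robot as it stands. The module is installed in compiled form; this text tells all that it offers.
- The arm moves only by the tool jog_arm, called after ">>>" in YAML: its name, and indented under it one key for each argument. Schema: {"type":"object","properties":{"offsets":{"type":"array","items":{"type":"array","items":{"type":"number"},"minItems":5,"maxItems":5},"minItems":1,"maxItems":5},"clamp_n":{"type":"number"},"only":{"type":"string"},"quiet":{"type":"boolean"},"lines":{"type":"string"}},"required":["offsets"],"additionalProperties":false}. offsets is a list of rows, 1 to 5 of them, each of 5 numbers: dx, dy, dz in normalised numbers (1 is 0.8 m), then a turn about the tool's z in shares of pi/2 rad (1.0 is pi/2 rad), then the finger opening in m; each row is the pose to reach, as a shift and turn from the pose commanded when the call began, along the tool's axes at that moment; what a row does not reach only later rows make up. A row lasts 1/8 s, in which the tool goes at most 0.0625 m and 0.188 rad, less where a joint would pass 70% of its speed; a pose out of reach is approached as far as the arm can. The fingers move at their own pace and stop on an object; clamp_n is the grip in N (left out, the last holds). Time passes only in rows, so rows that do not move let the fingers close. The tool returns the time, the measured TCP pose, the force, the opening and the grip force at its end. only (a regular expression) keeps the lines of the reply that match it, lines (a string "A,B") keeps lines A to B, and quiet returns only ok. Input that does not fit is refused with a message, and nothing moves.
- get_obs(): the state, without advancing time (a new reading comes with each control period).
- read_camera(name): name is "side" or "top"; returns (picture, depth): 480x640x3 uint8, red, green, blue; 480x640 float32, m along the optical axis (not along the pixel's ray), 0 where there is no reading.
- camera_model(name): a dict with "fx", "fy", "cx", "cy" (pixels), "distortion" ([k1, k2, p1, p2, k3] as OpenCV has them; the pictures are not rectified), "cam_to_world" (4x4, takes a point from camera to world coordinates). Camera axes: x right, y down, z forward; pixel columns grow to the right and rows downward; lengths in m; the calibration is good to about 2 mm. A picture is of the moment at which its call begins. camera_model takes no time and is no camera call.
- job_done(): hands the job in; it is judged then, once.
The state is a dict: "time": time; "joint_pos": joint angles; "joint_velocities": joint speeds; "tau": joint torques, N m; "ee_pos": TCP position; "ee_rot": TCP orientation; "contact_force": force on the tool from outside, world axes, zero at the start; "wrist_torque": the same for the moment, N m; "opening": finger opening in m; "grasp_force": force on a finger pad.
Only numpy, scipy, OpenCV 4.12 (cv2) and the standard library are available. Lean on these libraries where they do the work, as an engineer would, in place of code of your own. Each camera call takes 0.05 s, during which the arm holds its last target. There are 200 camera calls.

## Working session

There is one attempt and no reset: what is moved stays moved. The work goes in short steps, Python scripts to look and compute and a tool call to move; the robot and the scene stay as the last step left them, time stands still between calls to the robot, and variables do not carry over. Pictures are saved under pics/ and viewed, at most 10 in all, crops included, and the job is handed in when it is done.

```bash
mkdir -p pics; python3 - <<'E'
from bench import *
import cv2,numpy as np
o=get_obs(); print(o['ee_pos'],o['ee_rot'],o['opening'],grasp_offset,o['time'])
for n in ('side','top'):
    p,d=read_camera(n); np.savez(f'{n}0.npz',p=p,d=d); cv2.imwrite(f'pics/{n}0.png',p[:,:,::-1]); m=camera_model(n); print({k:np.round(v,4).tolist() for k,v in m.items()})
E
```

```text
[0.14407979 0.63315822 0.20458301] [[-9.75059124e-01  2.21944955e-01 -3.76022496e-04]
 [ 2.21945270e-01  9.75057410e-01 -1.82901932e-03]
 [-3.92980878e-05 -1.86685839e-03 -9.99998257e-01]] 0.0939605277094053 0.0188 0.0
{'fx': 449.0006, 'fy': 449.0006, 'cx': 315.977, 'cy': 240.1131, 'distortion': [-0.1051, 0.0, 0.0, 0.0, 0.0], 'cam_to_world': [[0.8934, 0.3446, -0.2883, 0.6776], [0.4489, -0.6592, 0.6033, -0.574], [0.0179, -0.6684, -0.7436, 0.7104], [0.0, 0.0, 0.0, 1.0]]}
{'fx': 526.6733, 'fy': 526.6733, 'cx': 324.6882, 'cy': 239.992, 'distortion': [-0.0608, 0.0, 0.0, 0.0, 0.0], 'cam_to_world': [[-0.0147, -0.9913, 0.1312, 0.2726], [-0.9999, 0.0152, 0.0024, -0.0459], [-0.0044, -0.1311, -0.9914, 1.2551], [0.0, 0.0, 0.0, 1.0]]}
```

View pics/side0.png

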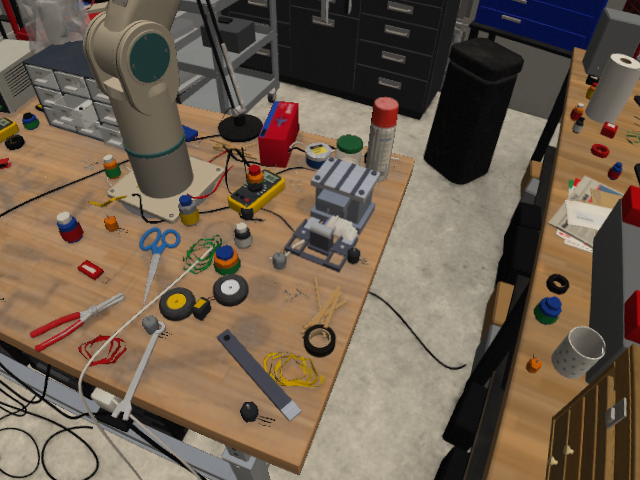

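View pics/top0.png

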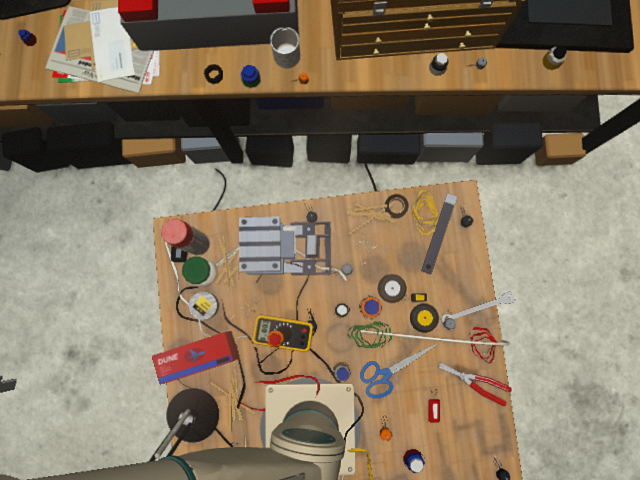

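The side view shows the base at about (343,195) with its frame at (325,240), and the bar from (222,335) to (293,412), bright tip nearest. The top view shows the base at (262,245) with its lug to the right, and the frame at (310,247). The bar runs from (428,270) to its bright tip at (450,198), and the tape is close by at (397,205). Next come enlarged crops to measure from.

```bash
cat > h.py <<'E'
import numpy as np,cv2
from bench import *
def rays(n,uv):
    m=camera_model(n);K=np.array([[m['fx'],0,m['cx']],[0,m['fy'],m['cy']],[0,0,1]])
    q=cv2.undistortPoints(np.float64(uv).reshape(-1,1,2),K,np.array(m['distortion']))[:,0]
    T=np.array(m['cam_to_world']);return T[:3,3],np.c_[q,np.ones(len(q))]@T[:3,:3].T
def onplane(n,uv,z):
    c,r=rays(n,uv);return c+r*((z-c[2])/r[:,2])[:,None]
def bydepth(n,uv,d):
    c,r=rays(n,uv);return c+r*np.array([d[int(round(v)),int(round(u))] for u,v in uv])[:,None]
def two(uvs,uvt):
    out=[]
    for a,b in zip(uvs,uvt):
        c1,r1=rays('side',[a]);c2,r2=rays('top',[b]);A=np.c_[r1[0],-r2[0]]
        s=np.linalg.lstsq(A,c2-c1,rcond=None)[0];p=c1+r1[0]*s[0];q=c2+r2[0]*s[1];out.append([*((p+q)/2),np.linalg.norm(p-q)])
    return np.array(out)
E
python3 - <<'E'
import numpy as np,cv2
from h import *
np.set_printoptions(precision=4,suppress=True)
T=np.load('top0.npz');S=np.load('side0.npz')
def mask(p,x0,y0,x1,y1):
    h=cv2.cvtColor(p,cv2.COLOR_RGB2HSV);m=((h[:,:,1]<80)).astype(np.uint8);k=np.zeros_like(m);k[y0:y1,x0:x1]=1
    m=cv2.morphologyEx(m*k,cv2.MORPH_OPEN,np.ones((3,3)));n,l,s,c=cv2.connectedComponentsWithStats(m);i=1+np.argmax(s[1:,4]);return l==i
for n,D,b in(('top',T,(415,185,465,280)),('side',S,(212,325,305,425))):
    m=mask(D['p'],*b);v,u=np.nonzero(m);r=cv2.minAreaRect(np.float32(np.c_[u,v]));bx=cv2.boxPoints(r);print(n,m.sum(),r,'\n',onplane(n,bx,.010),onplane(n,[r[0]],.01))
    P=bydepth(n,np.c_[u,v],D['d']);print('depth z',np.median(P[:,2]),'centroid',np.median(P,0))
    w=P[:,:2].copy();print(cv2.minAreaRect(np.float32(onplane(n,np.c_[u,v],.01)[:,:2])))
c=T['p'][200:300,225:365,::-1];a=cv2.resize(c,None,fx=5.7,fy=5.7,interpolation=cv2.INTER_CUBIC);cv2.imwrite('pics/tc.png',a)
c=S['p'][145:275,270:390,::-1];a=cv2.resize(c,None,fx=4.6,fy=4.6,interpolation=cv2.INTER_CUBIC);cv2.imwrite('pics/sc.png',a)
E
```

```text
top 871 ((439.0000305175781, 233.0), (11.384199142456055, 82.21920776367188), 18.43494987487793) 
 [[ 0.3617 -0.2691  0.01  ]
 [ 0.5495 -0.3396  0.01  ]
 [ 0.5403 -0.3655  0.01  ]
 [ 0.3527 -0.2944  0.01  ]] [[ 0.45   -0.3167  0.01  ]]
depth z 0.010756788843921727 centroid [ 0.4493 -0.3169  0.0108]
((0.4509729743003845, -0.31681057810783386), (0.027414988726377487, 0.20063209533691406), 69.15907287597656)
side 1767 ((260.6588439941406, 372.4353332519531), (112.36997985839844, 21.69304656982422), 49.398704528808594) 
 [[ 0.3525 -0.2927  0.01  ]
 [ 0.3622 -0.2547  0.01  ]
 [ 0.5522 -0.3337  0.01  ]
 [ 0.5399 -0.3657  0.01  ]] [[ 0.4575 -0.3138  0.01  ]]
depth z 0.010085002508027241 centroid [ 0.4572 -0.3191  0.0101]
((0.45289891958236694, -0.31097137928009033), (0.038223620504140854, 0.20167452096939087), 68.82588195800781)
```

View pics/tc.png

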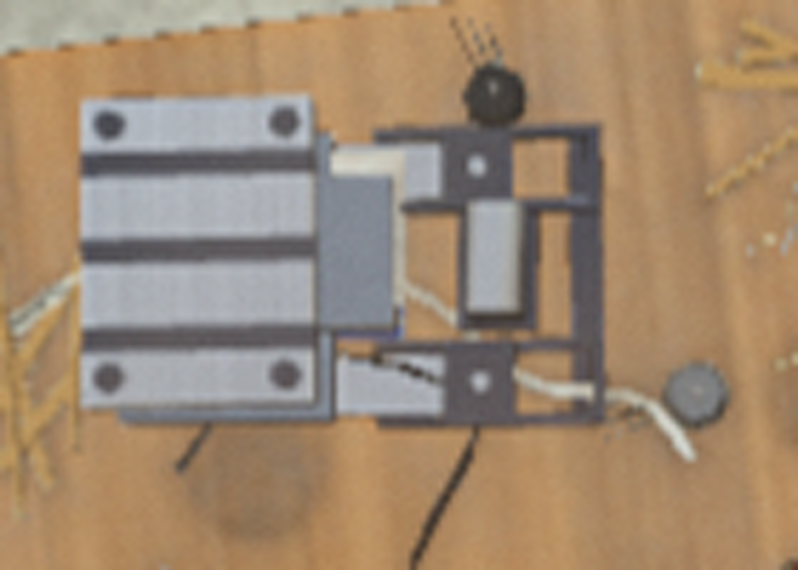

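View pics/sc.png

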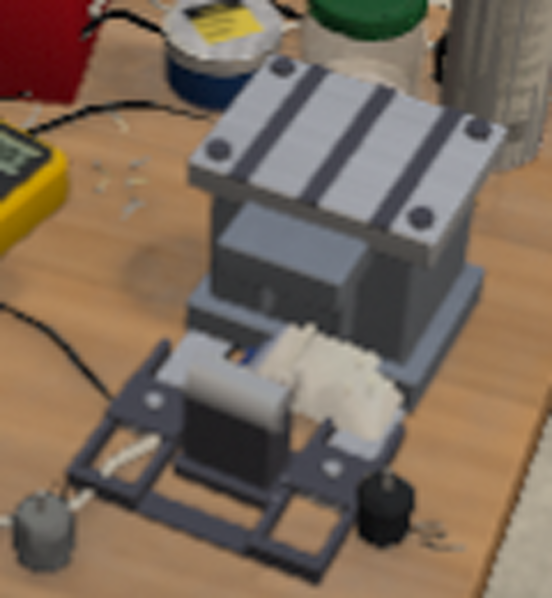

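The top crop shows the base top with corners at (80,100), (312,95), (316,402) and (82,407). The lug's outer edge is at x≈393, y 175–326, the fulcrum ridge spans (468–521, 199–314), and the frame spans (375–602, 125–425). The side crop shows the lug front edge (218,245)–(345,285) and the ridge (190,365)–(290,395). A pale rag shape lies between the fulcrum and the base.

```bash
python3 - <<'E'
from h import *
np.set_printoptions(precision=4,suppress=True)
t=lambda l:(np.array(l,float)+.5)/5.7-.5+[225,200]
s=lambda l:(np.array(l,float)+.5)/4.6-.5+[270,145]
tb=t([(312,95),(316,402),(392,175),(394,326)]);sb=s([(432,243),(190,165),(345,285),(218,245)])
print('tri base front R,L; lug top R,L\n',two(sb,tb))
print('base top plane .11\n',onplane('top',t([(80,100),(312,95),(316,402),(82,407)]),.11))
print('lug .098\n',onplane('top',t([(317,178),(392,175),(394,326),(317,328)]),.098))
print('fulcrum .064 ends\n',onplane('top',t([(494,199),(496,314)]),.064), onplane('top',t([(468,200),(521,199),(522,314),(470,314)]),.057))
print('frame .016\n',onplane('top',t([(375,128),(602,124),(604,423),(378,426)]),.016))
T=np.load('top0.npz')['d']
u=t([(494,230),(494,256),(494,285),(355,220),(355,280),(200,205),(425,230),(425,256)]);print('depth\n',bydepth('top',u,T))
S=np.load('side0.npz')['d']
u=s([(210,375),(237,380),(270,390),(285,240),(335,370),(360,390)]);print('side depth ridge(3) lug rag(2)\n',bydepth('side',u,S))
print(two(s([(238,372)]),t([(494,256)])))
E
```

```text
tri base front R,L; lug top R,L
 [[0.478  0.056  0.112  0.0003]
 [0.3604 0.0559 0.1085 0.0021]
 [0.4496 0.0268 0.0988 0.0026]
 [0.3899 0.0262 0.097  0.0011]]
base top plane .11
 [[0.478  0.1465 0.11  ]
 [0.4785 0.0563 0.11  ]
 [0.3594 0.0552 0.11  ]
 [0.3588 0.1449 0.11  ]]
lug .098
 [[0.4478 0.0555 0.098 ]
 [0.4485 0.0262 0.098 ]
 [0.3894 0.0259 0.098 ]
 [0.389  0.0557 0.098 ]]
fulcrum .064 ends
 [[ 0.4433 -0.0125  0.064 ]
 [ 0.397  -0.0127  0.064 ]] [[ 0.4441 -0.0018  0.057 ]
 [ 0.4442 -0.0232  0.057 ]
 [ 0.3976 -0.023   0.057 ]
 [ 0.3979 -0.0021  0.057 ]]
frame .016
 [[ 0.481   0.0383  0.016 ]
 [ 0.4812 -0.0567  0.016 ]
 [ 0.3561 -0.0555  0.016 ]
 [ 0.3562  0.0379  0.016 ]]
depth
 [[ 0.4306 -0.0124  0.0652]
 [ 0.4206 -0.0121  0.0616]
 [ 0.409  -0.012   0.0607]
 [ 0.4308  0.0406  0.0997]
 [ 0.4078  0.0411  0.0958]
 [ 0.4358  0.0994  0.1124]
 [ 0.4396  0.0185  0.0009]
 [ 0.4286  0.0186  0.0008]]
side depth ridge(3) lug rag(2)
 [[ 0.4084 -0.0156  0.0627]
 [ 0.4207 -0.0143  0.0643]
 [ 0.4353 -0.0115  0.0626]
 [ 0.4154  0.0421  0.0981]
 [ 0.4419  0.0477  0.0237]
 [ 0.4568  0.0429  0.0221]]
[[ 0.42   -0.0122  0.0671  0.0002]]
```

```bash
cat >> h.py <<'E'
def to(p,yaw=None):
    o=get_obs();R=np.array(o['ee_rot']);d=R.T@(np.array(p)-o['ee_pos']);y=np.degrees(np.arctan2(R[1,1],R[0,1]))
    t=None if yaw is None else np.radians((y-yaw+180)%360-180)
    print('from',np.round(o['ee_pos'],4),'yaw_y %.2f'%y,'d',np.round(d,4),'turn',t if t is None else round(t,4),'F',np.round(o['contact_force'],1),'op',round(o['opening'],4),'t',round(o['time'],2))
E
python3 - <<'E'
from h import *
np.set_printoptions(precision=3,suppress=True)
for n in('top','side'):
    D=np.load(n+'0.npz')['d'];v,u=np.nonzero(D>0);P=bydepth(n,np.c_[u,v],D)
    for a,(x0,x1,y0,y1) in dict(can=(.35,.6,.18,.35),lamp=(-.1,.2,.15,.35),near=(.3,.56,-.45,-.07),mid=(.15,.34,-.2,.25)).items():
        k=(P[:,0]>x0)&(P[:,0]<x1)&(P[:,1]>y0)&(P[:,1]<y1);Q=P[k];i=np.argsort(-Q[:,2])[:1];print(n,a,Q[i])
to([.42,.42,.40],None);to([.60,0,.38])
E
```

```text
top can [[0.422 0.251 0.208]]
top lamp [[0.107 0.282 0.722]]
top near [[ 0.475 -0.381  0.043]]
top mid [[0.165 0.193 0.093]]
side can [[0.439 0.248 0.205]]
side lamp [[-0.062  0.287  0.328]]
side near [[ 0.367 -0.094  0.042]]
side mid [[0.192 0.184 0.089]]
from [0.144 0.633 0.205] yaw_y 77.18 d [-0.316 -0.147 -0.195] turn None F [-0.8  0.  -0.2] op 0.0939 t 0.1
from [0.144 0.633 0.205] yaw_y 77.18 d [-0.585 -0.517 -0.174] turn None F [-0.8  0.  -0.2] op 0.0939 t 0.1
```

Units first: shifts go in shares of 0.8 m and turns go in shares of pi/2 rad. So -0.23 m / 0.8 = -0.2875, -0.18 m / 0.8 = -0.225, 0.18 rad / 1.5708 = 0.1146.

>>> jog_arm:
  offsets:
    - [-0.0375, -0.0125, -0.0625, 0.1146, 0.05]
    - [-0.1, -0.0375, -0.1125, 0.2292, 0.05]
    - [-0.1625, -0.0625, -0.1625, 0.3438, 0.05]
    - [-0.225, -0.1, -0.1875, 0.4584, 0.05]
    - [-0.2875, -0.125, -0.2, 0.573, 0.05]
  clamp_n: 30

```text
time: 0.72
ee_pos: [0.3473, 0.4843, 0.3668]
ee_rot: [[-0.428, 0.904, 0.0], [0.904, 0.428, 0.002], [0.001, 0.001, -1.0]]
contact_force: [0.7, 0.2, 0.0]
opening: 0.0508
grasp_force: 0.0
```

```bash
python3 -c "
from h import *
to([.60,0.1,.36],-110.8);to([.46,-.29,.2],-110.8)"
```

```text
from [0.3473 0.4843 0.3668] yaw_y 25.33 d [-0.4555  0.064   0.0063] turn 2.3759 F [0.7 0.2 0. ] op 0.0508 t 0.72
from [0.3473 0.4843 0.3668] yaw_y 25.33 d [-0.7483 -0.2295  0.1656] turn 2.3759 F [0.7 0.2 0. ] op 0.0508 t 0.72
```

Scaled: -0.3 m / 0.8 = -0.375, 0.02 m / 0.8 = 0.025, 0.9 rad / 1.5708 = 0.573.

>>> jog_arm:
  offsets:
    - [-0.075, 0, 0, 0.1146, 0.05]
    - [-0.15, 0.0125, 0, 0.2292, 0.05]
    - [-0.225, 0.025, 0, 0.3438, 0.05]
    - [-0.3, 0.0375, 0, 0.4584, 0.05]
    - [-0.375, 0.05, 0, 0.573, 0.05]

```text
time: 1.35
ee_pos: [0.5126, 0.2304, 0.3653]
ee_rot: [[0.443, 0.897, -0.0], [0.897, -0.443, 0.0], [0.0, -0.0, -1.0]]
contact_force: [-0.1, -0.1, -0.2]
opening: 0.0497
grasp_force: 0.0
```

```bash
python3 -c "
from h import *
to([.5,-.2,.25],-110.8);to([.4417,-.3135,.10],-110.8)"
```

```text
from [0.5126 0.2304 0.3653] yaw_y -26.27 d [-0.3916  0.1792  0.1152] turn 1.4753 F [-0.1 -0.1 -0.2] op 0.0497 t 1.35
from [0.5126 0.2304 0.3653] yaw_y -26.27 d [-0.5192  0.1773  0.2652] turn 1.4753 F [-0.1 -0.1 -0.2] op 0.0497 t 1.35
```

Scaled: -0.275 m / 0.8 = -0.3438, -0.22 m / 0.8 = -0.275, 0.9 rad / 1.5708 = 0.573.

>>> jog_arm:
  offsets:
    - [-0.0688, 0.025, 0, 0.1146, 0.05]
    - [-0.1375, 0.05, 0, 0.2292, 0.05]
    - [-0.2063, 0.075, 0, 0.3438, 0.05]
    - [-0.275, 0.1, 0, 0.4584, 0.05]
    - [-0.3438, 0.125, 0.025, 0.573, 0.05]

```text
time: 1.98
ee_pos: [0.482, -0.0608, 0.3461]
ee_rot: [[0.977, 0.211, 0.003], [0.211, -0.977, 0.0], [0.003, 0.0, -1.0]]
contact_force: [1.2, -0.6, 0.5]
opening: 0.0503
grasp_force: 0.0
```

```bash
python3 -c "
from h import *
to([.4417,-.3135,.10],-110.8)"
```

```text
from [ 0.482  -0.0608  0.3461] yaw_y -77.82 d [-0.0934  0.2384  0.2459] turn 0.5756 F [ 1.2 -0.6  0.5] op 0.0503 t 1.98
```

Scaled: 0.21 m / 0.8 = 0.2625, 0.19 m / 0.8 = 0.2375, 0.5756 rad / 1.5708 = 0.3664.

>>> jog_arm:
  offsets:
    - [-0.025, 0.05, 0.0375, 0.0955, 0.05]
    - [-0.05, 0.1125, 0.0875, 0.191, 0.05]
    - [-0.075, 0.1625, 0.1375, 0.2865, 0.05]
    - [-0.0938, 0.2125, 0.1875, 0.3664, 0.05]
    - [-0.1063, 0.2625, 0.2375, 0.3664, 0.05]

```text
time: 2.6
ee_pos: [0.4433, -0.2835, 0.1537]
ee_rot: [[0.936, -0.351, -0.001], [-0.351, -0.936, 0.0], [-0.001, 0.0, -1.0]]
contact_force: [1.2, 0.6, -0.3]
opening: 0.0503
grasp_force: 0.0
```

>>> jog_arm:
  offsets:
    - [0, 0, 0, 0, 0.05]
    - [0, 0, 0, 0, 0.05]

```text
time: 2.85
ee_pos: [0.444, -0.2819, 0.1555]
ee_rot: [[0.937, -0.35, -0.0], [-0.35, -0.937, 0.001], [-0.001, -0.001, -1.0]]
contact_force: [0.3, 0.8, 0.5]
opening: 0.0499
grasp_force: 0.0
```

```bash
python3 -c "
from h import *
to([.4417,-.3135,.002],-110.8)"
```

```text
from [ 0.444  -0.2819  0.1555] yaw_y -110.50 d [0.009  0.0305 0.1535] turn 0.0052 F [0.3 0.8 0.5] op 0.0499 t 2.85
```

Scaled: 0.1525 m / 0.8 = 0.1906, 0.13 m / 0.8 = 0.1625, 0.005 rad / 1.5708 = 0.0032.

>>> jog_arm:
  offsets:
    - [0.0113, 0.0381, 0.05, 0.0032, 0.05]
    - [0.0113, 0.0381, 0.1125, 0.0032, 0.05]
    - [0.0113, 0.0381, 0.1625, 0.0032, 0.05]
    - [0.0113, 0.0381, 0.1906, 0.0032, 0.05]
    - [0.0113, 0.0381, 0.1906, 0.0032, 0.05]

```text
time: 3.48
ee_pos: [0.4427, -0.3123, 0.0029]
ee_rot: [[0.936, -0.352, 0.0], [-0.352, -0.936, 0.001], [-0.0, -0.001, -1.0]]
contact_force: [0.1, 0.1, 0.2]
opening: 0.0504
grasp_force: 0.0
```

>>> jog_arm:
  offsets:
    - [0, 0, 0, 0, 0.015]
    - [0, 0, 0, 0, 0.015]
    - [0, 0, 0, 0, 0.015]
    - [0, 0, 0, 0, 0.015]
  clamp_n: 50

```text
time: 3.98
ee_pos: [0.4426, -0.3136, 0.0039]
ee_rot: [[0.935, -0.354, 0.002], [-0.354, -0.935, 0.001], [0.001, -0.001, -1.0]]
contact_force: [-0.1, 1.1, 6.0]
opening: 0.0244
grasp_force: 50.0
```

```bash
python3 - <<'E'
from h import *
to([.42,-.0675,.3],0)
p,d=read_camera('top');cv2.imwrite('pics/g1.png',p[:,:,::-1])
E
```

```text
from [ 0.4426 -0.3136  0.0039] yaw_y -110.76 d [-0.108  -0.2225 -0.2959] turn -1.9331 F [-0.1  1.1  6. ] op 0.0244 t 3.98
```

Scaled: -0.146 m / 0.8 = -0.1825, -0.05 m / 0.8 = -0.0625, -0.64 rad / 1.5708 = -0.4074.

>>> jog_arm:
  offsets:
    - [0, 0, -0.0375, 0, 0.015]
    - [0, 0, -0.1, -0.0637, 0.015]
    - [-0.0125, -0.025, -0.15, -0.1783, 0.015]
    - [-0.0375, -0.0625, -0.1825, -0.2928, 0.015]
    - [-0.0625, -0.1063, -0.1825, -0.4074, 0.015]
  clamp_n: 55

```text
time: 4.65
ee_pos: [0.4255, -0.217, 0.1506]
ee_rot: [[0.961, 0.278, 0.003], [0.278, -0.961, -0.002], [0.003, 0.003, -1.0]]
contact_force: [1.0, 0.3, -3.5]
opening: 0.0242
grasp_force: 55.0
```

>>> jog_arm:
  offsets:
    - [0, 0, 0, -0.1146, 0.015]
    - [0, 0, 0, -0.2292, 0.015]
    - [0, 0, 0, -0.3438, 0.015]
    - [0, 0, 0, -0.4584, 0.015]
    - [0, 0, 0, -0.573, 0.015]

```text
time: 5.28
ee_pos: [0.4244, -0.2168, 0.1487]
ee_rot: [[0.378, 0.926, -0.001], [0.926, -0.378, 0.0], [-0.0, -0.001, -1.0]]
contact_force: [-0.1, -0.0, -3.9]
opening: 0.0239
grasp_force: 55.0
```

```bash
python3 -c "
from h import *
to([.42,-.18,.15],0)"
```

```text
from [ 0.4244 -0.2168  0.1487] yaw_y -22.23 d [ 0.0324 -0.018  -0.0013] turn -0.388 F [-0.1 -0.  -3.9] op 0.0239 t 5.28
```

Scaled: 0.048 m / 0.8 = 0.06, 0.0324 m / 0.8 = 0.0405, -0.388 rad / 1.5708 = -0.247.

>>> jog_arm:
  offsets:
    - [0.0125, -0.0075, 0.0125, -0.0955, 0.015]
    - [0.025, -0.015, 0.0375, -0.191, 0.015]
    - [0.0405, -0.0225, 0.06, -0.247, 0.015]
    - [0.0405, -0.0225, 0.06, -0.247, 0.015]
    - [0.0405, -0.0225, 0.06, -0.247, 0.015]

```text
time: 5.9
ee_pos: [0.4212, -0.1811, 0.1014]
ee_rot: [[0.008, 1.0, 0.001], [1.0, -0.008, -0.001], [-0.001, 0.001, -1.0]]
contact_force: [-0.2, 0.2, -3.1]
opening: 0.0237
grasp_force: 55.0
```

```bash
python3 - <<'E'
from h import *
to([.42,-.16,.071],0)
np.set_printoptions(precision=4,suppress=True)
for n in('top','side'):
    p,d=read_camera(n);cv2.imwrite(f'pics/h_{n}.png',p[:,:,::-1]);np.savez(n+'1.npz',p=p,d=d)
    v,u=np.nonzero(d>0);P=bydepth(n,np.c_[u,v],d)
    k=(abs(P[:,0]-.42)<.03)&(P[:,1]>-.32)&(P[:,1]<-.05)&(P[:,2]>.07)&(P[:,2]<.13);Q=P[k];U=np.c_[u,v][k]
    for a in np.arange(-.30,-.05,.01):
        s=(abs(Q[:,1]-a)<.005)
        if s.any(): print(n,round(a,2),s.sum(),np.median(Q[s,2]),Q[s,0].min(),Q[s,0].max())
    i=np.argmax(Q[:,1]);print('tip',Q[i],U[i]); print('butt',Q[np.argmin(Q[:,1])])
p=cv2.imread('pics/h_side.png')[150:400,180:420];cv2.imwrite('pics/h1.png',cv2.resize(p,None,fx=2.4,fy=2.4))
E
```

```text
from [ 0.4212 -0.1811  0.1014] yaw_y -0.45 d [ 0.0211 -0.0014  0.0304] turn -0.0079 F [-0.2  0.2 -3.1] op 0.0237 t 5.9
top -0.09 5 0.10730564593173164 0.43295324570592914 0.4350218622142065
tip [ 0.4349 -0.0857  0.1073] [344 235]
butt [ 0.4345 -0.0923  0.1097]
side -0.28 4 0.10589999054545746 0.41416837907095955 0.42203230247593876
side -0.27 114 0.10807971482956308 0.40768185018600345 0.43353978047027286
side -0.26 92 0.10878743784925043 0.40854007938969483 0.43346602421336755
side -0.25 86 0.10846027150743243 0.4087324610583045 0.4339494779427997
side -0.24 90 0.10849567276841449 0.4088522000433034 0.43402365783587593
side -0.23 85 0.10833936556216761 0.40891553091054733 0.43415861012846513
side -0.22 79 0.10870494866178859 0.41014548513974824 0.43409951230084387
side -0.21 76 0.10726897372392685 0.4101666687425111 0.43492272233989426
side -0.2 78 0.10725684422074278 0.4101057470656277 0.4350996264
[... 176 characters left out ...]
9092106 0.40944363182671606 0.4441500538783134
side -0.16 13 0.10757209053150707 0.4107612861748932 0.4169796810156497
side -0.15 13 0.1053638878276042 0.4106950006615391 0.4336557306432469
side -0.14 27 0.10662657009177468 0.42425378842260647 0.4340203985768132
side -0.13 4 0.10387678886763002 0.42592988374992113 0.43330055394169054
side -0.12 22 0.10732897369831318 0.4174281268975576 0.43060956562980124
side -0.11 13 0.10649075799399277 0.41791906131039036 0.42646107905878944
side -0.09 7 0.10674319791441034 0.41552144662497004 0.42188843552060984
side -0.08 17 0.10681505780004275 0.41309220946561304 0.42157222922370124
tip [ 0.4149 -0.0761  0.1062] [304 232]
butt [ 0.422  -0.2761  0.1062]
```

View pics/h1.png

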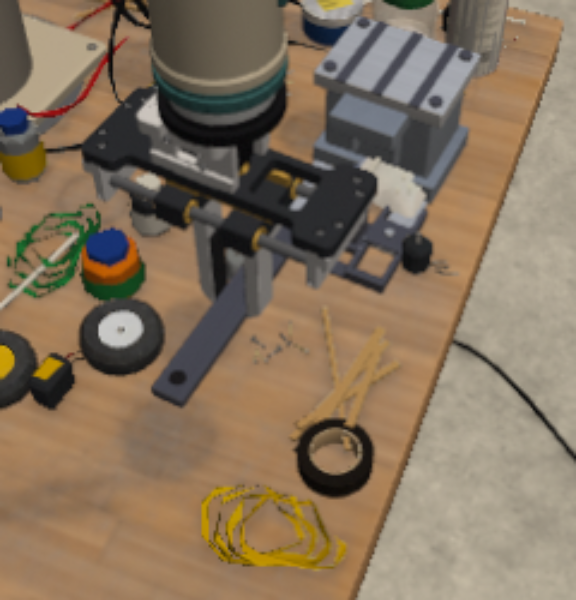

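The side crop shows the bar gripped level at mid-length, with its butt at (175,385) and its tip pointing at the lug. Depth gives its underside about 4 mm below the TCP, the tip about 105 mm ahead of the TCP, and about 0.6° of nose-down tilt.

Scaled: 0.055 m / 0.8 = 0.0688, -0.0014 m / 0.8 = -0.0018, -0.008 rad / 1.5708 = -0.0051.

>>> jog_arm:
  offsets:
    - [0.0125, -0.0013, 0.0188, -0.0051, 0.015]
    - [0.025, -0.0018, 0.0388, -0.0051, 0.015]
    - [0.025, -0.0018, 0.0388, -0.0051, 0.015]
    - [0.0438, -0.0018, 0.0388, -0.0051, 0.015]
    - [0.0688, -0.0018, 0.0388, -0.0051, 0.015]

```text
time: 6.62
ee_pos: [0.4206, -0.1251, 0.0707]
ee_rot: [[-0.001, 1.0, 0.002], [1.0, 0.001, -0.001], [-0.001, 0.002, -1.0]]
contact_force: [1.1, 0.1, -3.5]
opening: 0.0238
grasp_force: 55.0
```

```bash
python3 -c "
from h import *
to([.42,-.0625,.0705],0)"
```

```text
from [ 0.4206 -0.1251  0.0707] yaw_y 0.03 d [ 0.0626 -0.0005  0.0002] turn 0.0005 F [ 1.1  0.1 -3.5] op 0.0238 t 6.62
```

Scaled: 0.0625 m / 0.8 = 0.0781, 0.045 m / 0.8 = 0.0563.

>>> jog_arm:
  offsets:
    - [0.0188, 0, 0, 0, 0.015]
    - [0.0375, 0, 0, 0, 0.015]
    - [0.0563, 0, 0, 0, 0.015]
    - [0.0781, 0, 0, 0, 0.015]
    - [0.0781, 0, 0, 0, 0.015]

```text
time: 7.25
ee_pos: [0.4197, -0.0611, 0.0699]
ee_rot: [[-0.005, 1.0, -0.0], [1.0, 0.005, 0.001], [0.001, -0.0, -1.0]]
contact_force: [-0.0, 0.2, -3.7]
opening: 0.0238
grasp_force: 55.0
```

```bash
python3 - <<'E'
from h import *
to([.42,-.0625,.0705],0)
np.set_printoptions(precision=4,suppress=True)
for n in('side','top'):
    p,d=read_camera(n)
    v,u=np.nonzero(d>0);P=bydepth(n,np.c_[u,v],d)
    k=(abs(P[:,0]-.42)<.012)&(P[:,1]>-.2)&(P[:,1]<.06)&(P[:,2]>.05)&(P[:,2]<.12);Q=P[k]
    for a in np.arange(-.17,.07,.01):
        s=(abs(Q[:,1]-a)<.005)
        if s.any(): print(n,round(a,2),s.sum(),np.median(Q[s,2]))
    cv2.imwrite(f'pics/i_{n}.png',p[:,:,::-1])
p=cv2.imread('pics/i_side.png')[130:290,230:410];cv2.imwrite('pics/i1.png',cv2.resize(p,None,fx=3.3,fy=3.3))
E
```

```text
from [ 0.4197 -0.0611  0.0699] yaw_y 0.30 d [-0.0014  0.0003 -0.0006] turn 0.0052 F [-0.   0.2 -3.7] op 0.0238 t 7.25
side -0.16 5 0.07088667568286755
side -0.15 85 0.0754376805296112
side -0.14 57 0.07579499740577633
side -0.13 65 0.07581084229903812
side -0.12 60 0.0755802461964632
side -0.11 57 0.07596453582044405
side -0.1 55 0.07586852586818782
side -0.09 57 0.07567813954581903
side -0.08 56 0.07567580441790883
side -0.07 52 0.07560923093217203
side -0.06 39 0.07613348283803589
side -0.05 26 0.07573240987064123
side -0.04 16 0.07511246950015343
side -0.03 7 0.07515722492973798
side -0.02 20 0.06295123549680198
side -0.01 25 0.07426086550024191
side 0.0 25 0.07460558436636633
side 0.01 4 0.0712037081967522
side 0.02 20 0.07602065063046243
side 0.03 21 0.07617725928148433
side 0.04 8 0.09768044988533614
side 0.05 2 0.0984673012112931
side 0.06 11 0.0989968514332158
top -0.16 6 0.07501020669668845
top -0.15 50 0.07642784072040709
top -0.14 48 0.07673444267880747
top -0.13 45 0.07617599890035875
top -0.12 48 0.07654343547482534
top -0.11 19 0.076963966219606
```

View pics/i1.png

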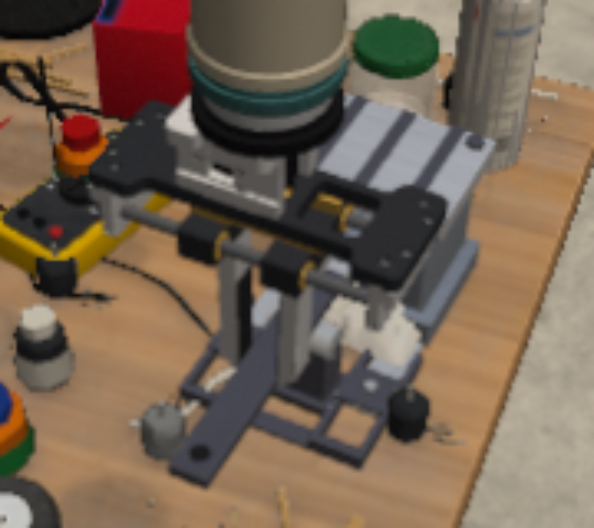

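The bar lies over the ridge, butt at (205,470) in the crop, with its tip under the lug. Its top is at about 75.5 mm, so the fulcrum is almost touching. I'll lower it onto the ridge and release.

Scaled: 0.002 m / 0.8 = 0.0025, 0.001 m / 0.8 = 0.0013.

>>> jog_arm:
  offsets:
    - [0, 0, 0.0013, 0, 0.015]
    - [0, 0, 0.0025, 0, 0.015]
    - [0, 0, 0.0025, 0, 0.015]

```text
time: 7.72
ee_pos: [0.4197, -0.0631, 0.0679]
ee_rot: [[-0.002, 1.0, 0.0], [1.0, 0.002, -0.0], [-0.0, 0.0, -1.0]]
contact_force: [0.2, 0.4, -2.9]
opening: 0.024
grasp_force: 55.0
```

>>> jog_arm:
  offsets:
    - [0, 0, 0, 0, 0.035]
    - [0, 0, 0, 0, 0.035]
    - [0, 0, 0, 0, 0.035]
    - [0, 0, 0, 0, 0.035]

```text
time: 8.22
ee_pos: [0.4198, -0.0626, 0.068]
ee_rot: [[-0.002, 1.0, 0.0], [1.0, 0.002, 0.0], [0.0, 0.0, -1.0]]
contact_force: [-0.1, -0.3, 0.5]
opening: 0.0349
grasp_force: 0.0
```

```bash
python3 - <<'E'
from h import *
to([.42,-.1275,.13],0)
for n in('side',):
    p,d=read_camera(n)
    v,u=np.nonzero(d>0);P=bydepth(n,np.c_[u,v],d)
    k=(abs(P[:,0]-.42)<.01)&(P[:,1]>-.2)&(P[:,1]<-.02)&(P[:,2]>.03)&(P[:,2]<.12);Q=P[k]
    for a in np.arange(-.17,-.02,.02):
        s=(abs(Q[:,1]-a)<.005)
        if s.any(): print(n,round(a,2),s.sum(),np.round([np.median(Q[s,2]),Q[s,1].min()],4))
E
```

```text
from [ 0.4198 -0.0626  0.068 ] yaw_y 0.14 d [-0.0649  0.0001 -0.062 ] turn 0.0024 F [-0.1 -0.3  0.5] op 0.0349 t 8.22
side -0.15 49 [ 0.0574 -0.1549]
side -0.13 52 [ 0.0596 -0.135 ]
side -0.11 48 [ 0.0622 -0.1146]
side -0.09 44 [ 0.0646 -0.0949]
side -0.07 43 [ 0.0669 -0.075 ]
side -0.05 37 [ 0.0694 -0.055 ]
side -0.03 12 [ 0.0711 -0.0348]
```

Scaled: -0.0645 m / 0.8 = -0.0806, -0.02 m / 0.8 = -0.025.

>>> jog_arm:
  offsets:
    - [0, 0, -0.0375, 0, 0.03]
    - [0, 0, -0.0625, 0, 0.01]
    - [-0.0375, 0, -0.0625, 0, 0]
    - [-0.0806, 0, -0.05, 0, 0]
    - [-0.0806, 0, -0.025, 0, 0]
  clamp_n: 30

```text
time: 8.9
ee_pos: [0.4208, -0.13, 0.0884]
ee_rot: [[0.002, 1.0, 0.003], [1.0, -0.002, -0.002], [-0.002, 0.003, -1.0]]
contact_force: [0.5, 0.8, 0.4]
opening: 0.0004
grasp_force: 0.0
```

>>> jog_arm:
  offsets:
    - [0, 0, 0.0063, 0, 0]
    - [0, 0, 0.0188, 0, 0]
    - [0, 0, 0.0275, 0, 0]
    - [0, 0, 0.0338, 0, 0]
    - [0, 0, 0.0375, 0, 0]

```text
time: 9.52
ee_pos: [0.4203, -0.1263, 0.0586]
ee_rot: [[-0.003, 1.0, 0.001], [1.0, 0.003, 0.001], [0.001, 0.001, -1.0]]
contact_force: [-1.6, 3.0, 18.7]
opening: 0.0003
grasp_force: 9.0
```

```bash
python3 -c "
from h import *
to([.42,-.1275,.03],0)"
```

```text
from [ 0.4203 -0.1263  0.0586] yaw_y 0.17 d [-0.0012 -0.0004  0.0286] turn 0.003 F [-1.6  3.  18.7] op 0.0003 t 9.53
```

Scaled: 0.015 m / 0.8 = 0.0188, 0.012 m / 0.8 = 0.015.

>>> jog_arm:
  offsets:
    - [0, 0, 0.0038, 0, 0]
    - [0, 0, 0.0075, 0, 0]
    - [0, 0, 0.0113, 0, 0]
    - [0, 0, 0.015, 0, 0]
    - [0, 0, 0.0188, 0, 0]

```text
time: 10.15
ee_pos: [0.4207, -0.1255, 0.044]
ee_rot: [[-0.004, 1.0, 0.002], [1.0, 0.004, 0.002], [0.002, 0.002, -1.0]]
contact_force: [-0.6, 5.7, 16.9]
opening: 0.0005
grasp_force: 7.2
```

>>> jog_arm:
  offsets:
    - [0, 0, 0.0025, 0, 0]
    - [0, 0, 0.005, 0, 0]
    - [0, 0, 0.0075, 0, 0]
    - [0, 0, 0.0088, 0, 0]
    - [0, 0, 0.0088, 0, 0]

```text
time: 10.78
ee_pos: [0.4207, -0.1256, 0.037]
ee_rot: [[-0.004, 1.0, 0.002], [1.0, 0.004, 0.002], [0.002, 0.002, -1.0]]
contact_force: [-1.0, 3.6, 13.8]
opening: 0.0006
grasp_force: 6.3
```

```bash
cat > look.py <<'E'
import sys
from h import *
to([.42,-.1275,.02],0)
p,d=read_camera('side');f=sys.argv[1];cv2.imwrite(f'pics/{f}_full.png',p[:,:,::-1])
v,u=np.nonzero(d>0);P=bydepth('side',np.c_[u,v],d)
k=(abs(P[:,0]-.42)<.01)&(P[:,1]>-.3)&(P[:,1]<.03)&(P[:,2]>.005)&(P[:,2]<.12);Q=P[k]
for a in np.arange(-.21,.03,.02):
    s=(abs(Q[:,1]-a)<.005)
    if s.any(): print(round(a,2),s.sum(),np.round([np.median(Q[s,2]),Q[s,1].min()],4))
k=(abs(P[:,0]-.42)<.055)&(P[:,1]>.062)&(P[:,1]<.14)&(P[:,2]>.105)
Q=P[k];c=np.linalg.lstsq(np.c_[Q[:,:2]-[.42,.1],np.ones(len(Q))],Q[:,2],rcond=None)[0];print('base top plane',np.round(c,4),len(Q))
cv2.imwrite(f'pics/{f}.png',cv2.resize(p[130:290,230:410,::-1],None,fx=3.3,fy=3.3,interpolation=cv2.INTER_CUBIC))
E
python3 look.py j1
```

```text
from [ 0.4207 -0.1256  0.037 ] yaw_y 0.23 d [-0.002  -0.0007  0.017 ] turn 0.004 F [-1.   3.6 13.8] op 0.0006 t 10.78
-0.15 45 [ 0.0263 -0.152 ]
-0.13 53 [ 0.0375 -0.135 ]
-0.11 7 [ 0.0395 -0.1123]
-0.09 38 [ 0.0473 -0.095 ]
-0.07 39 [ 0.054  -0.0739]
-0.05 20 [ 0.0626 -0.0505]
-0.03 16 [ 0.0686 -0.0306]
-0.01 39 [ 0.0751 -0.0139]
0.01 48 [0.0822 0.0053]
base top plane [-0.0004 -0.0624  0.1142] 1290
```

View pics/j1.png

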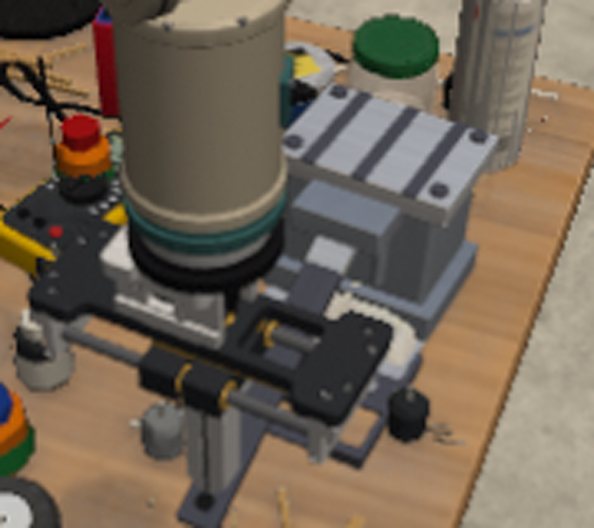

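The lug end of the base is up, tilted 3.6° (front about 5.6 mm), with the bright tip visible at the lug at (330,250). I'll press a bit further so the stops slide in fully.

Scaled: 0.01 m / 0.8 = 0.0125, 0.009 m / 0.8 = 0.0113.

>>> jog_arm:
  offsets:
    - [0, 0, 0.0038, 0, 0]
    - [0, 0, 0.0075, 0, 0]
    - [0, 0, 0.0113, 0, 0]
    - [0, 0, 0.0125, 0, 0]
    - [0, 0, 0.0125, 0, 0]

```text
time: 11.45
ee_pos: [0.4208, -0.1262, 0.027]
ee_rot: [[-0.003, 1.0, 0.002], [1.0, 0.003, 0.001], [0.001, 0.002, -1.0]]
contact_force: [-1.1, 2.6, 15.1]
opening: 0.0003
grasp_force: 6.4
```

```bash
python3 look.py j2
```

```text
from [ 0.4208 -0.1262  0.027 ] yaw_y 0.19 d [-0.0013 -0.0008  0.007 ] turn 0.0034 F [-1.1  2.6 15.1] op 0.0003 t 11.45
-0.15 23 [ 0.0147 -0.1484]
-0.13 44 [ 0.0272 -0.135 ]
-0.11 9 [ 0.0328 -0.1127]
-0.09 32 [ 0.0402 -0.0946]
-0.07 25 [ 0.048  -0.0741]
-0.05 38 [ 0.0573 -0.0544]
-0.03 4 [ 0.0633 -0.0344]
-0.01 50 [ 0.0754 -0.0148]
0.01 53 [0.0852 0.0053]
base top plane [ 0.0012 -0.122   0.116 ] 1148
```

Scaled: -0.08 m / 0.8 = -0.1, -0.03 m / 0.8 = -0.0375.

>>> jog_arm:
  offsets:
    - [0, 0, -0.0075, 0, 0]
    - [0, 0, -0.015, 0, 0]
    - [0, 0, -0.0225, 0, 0]
    - [0, 0, -0.0375, 0, 0]
    - [0, 0, -0.1, 0, 0]

```text
time: 12.12
ee_pos: [0.418, -0.1263, 0.1055]
ee_rot: [[-0.003, 1.0, -0.005], [1.0, 0.003, 0.002], [0.002, -0.005, -1.0]]
contact_force: [1.2, -0.6, 1.0]
opening: 0.0002
grasp_force: 0.0
```

>>> jog_arm:
  offsets:
    - [-0.0625, 0, -0.0375, 0, 0.02]
    - [-0.125, 0, -0.075, 0, 0.04]
    - [-0.125, 0, -0.075, 0, 0.05]

```text
time: 12.5
ee_pos: [0.4211, -0.2318, 0.1688]
ee_rot: [[0.003, 1.0, 0.005], [1.0, -0.003, -0.005], [-0.004, 0.005, -1.0]]
contact_force: [0.9, -0.4, -0.2]
opening: 0.0268
grasp_force: 0.0
```

```bash
python3 look.py k1; python3 - <<'E'
from h import *
p,d=read_camera('top');cv2.imwrite('pics/k1t_full.png',p[:,:,::-1])
a=cv2.imread('pics/k1_full.png')[145:305,230:410];b=p[190:310,225:375,::-1]
cv2.imwrite('pics/k2.png',np.hstack([cv2.resize(a,(450,400),interpolation=2),cv2.resize(b,(350,280),interpolation=2) if 0 else cv2.copyMakeBorder(cv2.resize(b,(350,280),interpolation=2),0,120,0,0,0)]))
E
```

```text
from [ 0.4211 -0.2318  0.1688] yaw_y -0.20 d [ 0.1049 -0.0023  0.1483] turn -0.0034 F [ 0.9 -0.4 -0.2] op 0.0268 t 12.5
-0.15 57 [ 0.0269 -0.155 ]
-0.13 57 [ 0.0337 -0.1348]
-0.11 52 [ 0.0411 -0.1145]
-0.09 45 [ 0.0476 -0.095 ]
-0.07 34 [ 0.0543 -0.0748]
-0.05 33 [ 0.0609 -0.055 ]
-0.03 43 [ 0.067  -0.0349]
-0.01 27 [ 0.0754 -0.0149]
0.01 46 [0.0825 0.006 ]
base top plane [ 0.0006 -0.0765  0.1132] 1180
```

View pics/k2.png

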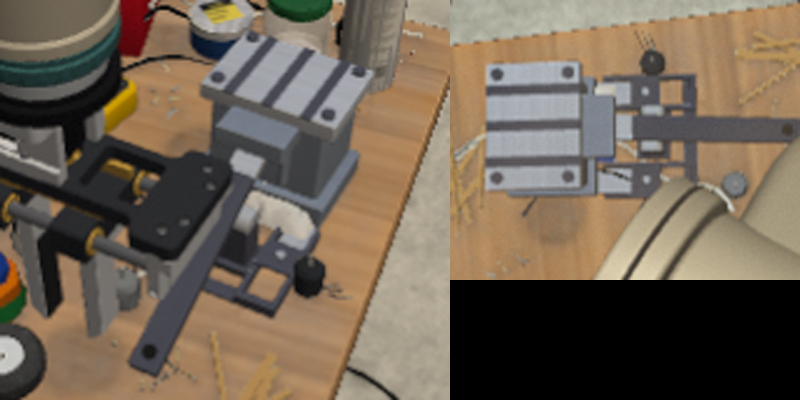

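The crops show the base standing tipped on the stops, tilted 4.1° and so about 6–7 mm up in front. The bar slopes at 19°, butt at (150,352) in the left crop and tip at the lug at (245,160), and is straight along y. Next I grip it at y≈-0.085.

Units first: shifts go in shares of 0.8 m and turns go in shares of pi/2 rad. So 0.1445 m / 0.8 = 0.1806, 0.05 m / 0.8 = 0.0625.

```bash
python3 -c "
from h import *
to([.4205,-.087,.034],0)"
```

```text
from [ 0.4197 -0.2266  0.1663] yaw_y 0.09 d [0.1395 0.001  0.1324] turn 0.0016 F [-0.2  0.2 -0.2] op 0.0347 t 12.6
```

>>> jog_arm:
  offsets:
    - [0.05, 0, 0, 0, 0.05]
    - [0.1125, 0, 0, 0, 0.05]
    - [0.1788, 0, 0.0125, 0, 0.05]
    - [0.1806, 0, 0.0625, 0, 0.05]
    - [0.1806, 0, 0.1, 0, 0.05]

```text
time: 13.22
ee_pos: [0.4184, -0.0791, 0.0844]
ee_rot: [[-0.008, 1.0, -0.003], [1.0, 0.008, 0.002], [0.002, -0.003, -1.0]]
contact_force: [0.7, 0.7, 0.7]
opening: 0.0502
grasp_force: 0.0
```

```bash
python3 -c "
from h import *
to([.4205,-.087,.034],0)"
```

```text
from [ 0.4184 -0.0791  0.0844] yaw_y 0.46 d [-0.008   0.0022  0.0504] turn 0.0081 F [0.7 0.7 0.7] op 0.0502 t 13.22
```

Scaled: 0.05 m / 0.8 = 0.0625, 0.035 m / 0.8 = 0.0438.

>>> jog_arm:
  offsets:
    - [-0.0063, 0.0013, 0.0125, 0, 0.05]
    - [-0.0063, 0.0013, 0.0438, 0, 0.05]
    - [-0.0063, 0.0013, 0.0625, 0, 0.05]
    - [-0.0063, 0.0013, 0.0625, 0, 0.05]

```text
time: 13.72
ee_pos: [0.42, -0.0873, 0.0355]
ee_rot: [[-0.002, 1.0, -0.002], [1.0, 0.002, 0.001], [0.001, -0.002, -1.0]]
contact_force: [-0.1, 0.1, 0.7]
opening: 0.0497
grasp_force: 0.0
```

>>> jog_arm:
  offsets:
    - [0, 0, 0, 0, 0.015]
    - [0, 0, 0, 0, 0.015]
    - [0, 0, 0, 0, 0.015]
    - [0, 0, 0, 0, 0.015]
  clamp_n: 55

```text
time: 14.22
ee_pos: [0.4208, -0.0876, 0.0363]
ee_rot: [[-0.003, 1.0, 0.0], [1.0, 0.003, -0.0], [-0.0, 0.0, -1.0]]
contact_force: [-0.6, -0.6, 1.6]
opening: 0.0246
grasp_force: 55.0
```

Scaled: -0.04 m / 0.8 = -0.05, -0.028 m / 0.8 = -0.035.

>>> jog_arm:
  offsets:
    - [-0.0063, 0, 0, 0, 0.015]
    - [-0.0125, 0, 0, 0, 0.015]
    - [-0.0225, 0, 0, 0, 0.015]
    - [-0.035, 0, 0, 0, 0.015]
    - [-0.05, 0, -0.0038, 0, 0.015]

```text
time: 14.85
ee_pos: [0.4206, -0.1285, 0.0389]
ee_rot: [[-0.002, 1.0, -0.001], [1.0, 0.002, 0.0], [0.0, -0.001, -1.0]]
contact_force: [-0.4, -0.1, -4.2]
opening: 0.0242
grasp_force: 55.0
```

>>> jog_arm:
  offsets:
    - [-0.025, 0, -0.0125, 0, 0.015]
    - [-0.0563, 0, -0.025, 0, 0.015]
    - [-0.0875, 0, -0.025, 0, 0.015]
    - [-0.1188, 0.0125, -0.025, 0, 0.015]
    - [-0.1188, 0.0125, -0.025, 0, 0.015]

```text
time: 15.48
ee_pos: [0.4318, -0.2261, 0.0594]
ee_rot: [[0.001, 1.0, 0.002], [1.0, -0.001, -0.003], [-0.003, 0.002, -1.0]]
contact_force: [-0.8, 0.8, -3.9]
opening: 0.0244
grasp_force: 55.0
```

```bash
python3 look.py m1; python3 - <<'E'
from h import *
a=cv2.imread('pics/m1_full.png')[130:400,180:420];cv2.imwrite('pics/m2.png',cv2.resize(a,None,fx=2.2,fy=2.2,interpolation=2))
E
```

```text
from [ 0.4318 -0.2261  0.0594] yaw_y -0.08 d [ 0.0987 -0.012   0.0391] turn -0.0014 F [-0.8  0.8 -3.9] op 0.0244 t 15.47
-0.21 17 [ 0.077  -0.2145]
-0.13 31 [ 0.1038 -0.1342]
-0.11 19 [ 0.1091 -0.115 ]
-0.05 5 [ 0.0053 -0.0527]
-0.03 24 [ 0.0083 -0.0299]
-0.01 33 [ 0.0627 -0.0149]
base top plane [-0.0006 -0.0757  0.1132] 1180
```

View pics/m2.png

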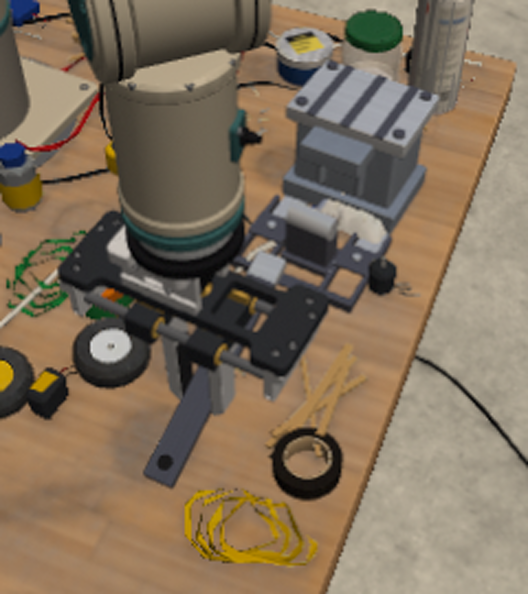

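The bar is free of the base and held tilted (butt at (165,465)), clear of the wheel at (110,347) and the tape at (308,460). I'll lower it till the butt touches, ease the grip, lower further and release.

Scaled: 0.039 m / 0.8 = 0.0488, 0.037 m / 0.8 = 0.0463.

>>> jog_arm:
  offsets:
    - [-0.0125, 0, 0.0125, 0, 0.015]
    - [-0.0188, 0, 0.025, 0, 0.015]
    - [-0.0188, 0, 0.0375, 0, 0.015]
    - [-0.0188, 0, 0.0463, 0, 0.015]
    - [-0.0188, 0, 0.0488, 0, 0.015]

```text
time: 16.15
ee_pos: [0.4309, -0.2366, 0.0195]
ee_rot: [[-0.003, 1.0, -0.001], [1.0, 0.003, 0.001], [0.001, -0.001, -1.0]]
contact_force: [-0.0, 3.2, 3.1]
opening: 0.0244
grasp_force: 55.0
```

>>> jog_arm:
  offsets:
    - [0, 0, 0.0025, 0, 0.015]
    - [0, 0, 0.0063, 0, 0.015]
    - [0, 0, 0.0113, 0, 0.015]
    - [0, 0, 0.0163, 0, 0.015]
    - [0, 0, 0.0213, 0, 0.015]
  clamp_n: 4

```text
time: 16.77
ee_pos: [0.4311, -0.2377, 0.0027]
ee_rot: [[-0.002, 1.0, 0.0], [1.0, 0.002, -0.0], [-0.0, 0.0, -1.0]]
contact_force: [0.3, -0.6, -2.0]
opening: 0.025
grasp_force: 4.0
```

```bash
python3 look.py n1
```

```text
from [ 0.4311 -0.2377  0.0027] yaw_y 0.13 d [ 0.1102 -0.0109 -0.0173] turn 0.0023 F [ 0.3 -0.6 -2. ] op 0.025 t 16.77
-0.13 14 [ 0.0104 -0.1326]
-0.11 4 [ 0.0084 -0.1147]
-0.05 6 [ 0.0061 -0.0536]
-0.03 32 [ 0.0092 -0.03  ]
-0.01 33 [ 0.0628 -0.0146]
base top plane [ 0.0027 -0.0735  0.1132] 1183
```

Flat now. I'll open, lift straight up and check.

Scaled: -0.13 m / 0.8 = -0.1625, -0.07 m / 0.8 = -0.0875.

>>> jog_arm:
  offsets:
    - [0, 0, 0, 0, 0.04]
    - [0, 0, 0, 0, 0.045]
    - [0, 0, -0.025, 0, 0.045]
    - [0, 0, -0.0875, 0, 0.045]
    - [0, 0, -0.1625, 0, 0.045]

```text
time: 17.45
ee_pos: [0.4305, -0.2371, 0.134]
ee_rot: [[-0.002, 1.0, -0.002], [1.0, 0.002, 0.001], [0.001, -0.002, -1.0]]
contact_force: [1.5, -1.2, -0.8]
opening: 0.0451
grasp_force: 0.0
```

>>> jog_arm:
  offsets:
    - [-0.0375, 0.0625, -0.05, 0, 0.045]
    - [-0.0375, 0.0625, -0.075, 0, 0.045]
    - [-0.0375, 0.0625, -0.075, 0, 0.045]

```text
time: 17.82
ee_pos: [0.4826, -0.2682, 0.1947]
ee_rot: [[-0.003, 1.0, 0.004], [1.0, 0.003, -0.002], [-0.002, 0.004, -1.0]]
contact_force: [0.3, 0.0, -0.2]
opening: 0.045
grasp_force: 0.0
```

```bash
python3 look.py q1; python3 - <<'E'
from h import *
p,d=read_camera('top')
a=cv2.imread('pics/q1_full.png')[130:400,180:420];b=p[180:330,150:450,::-1]
cv2.imwrite('pics/q2.png',np.hstack([cv2.resize(a,(356,400),interpolation=2),cv2.copyMakeBorder(cv2.resize(b,(444,222),interpolation=2),0,178,0,0,0)]))
E
```

```text
from [ 0.4826 -0.2682  0.1947] yaw_y 0.15 d [ 0.1412 -0.0629  0.1742] turn 0.0027 F [ 0.3  0.  -0.2] op 0.045 t 17.82
-0.21 29 [ 0.0107 -0.215 ]
-0.19 30 [ 0.0107 -0.1947]
-0.17 27 [ 0.0109 -0.1746]
-0.15 28 [ 0.0093 -0.1548]
-0.13 1 [ 0.0101 -0.1322]
-0.01 9 [ 0.063  -0.0087]
base top plane [-0.     -0.0762  0.1131] 1175
```

View pics/q2.png

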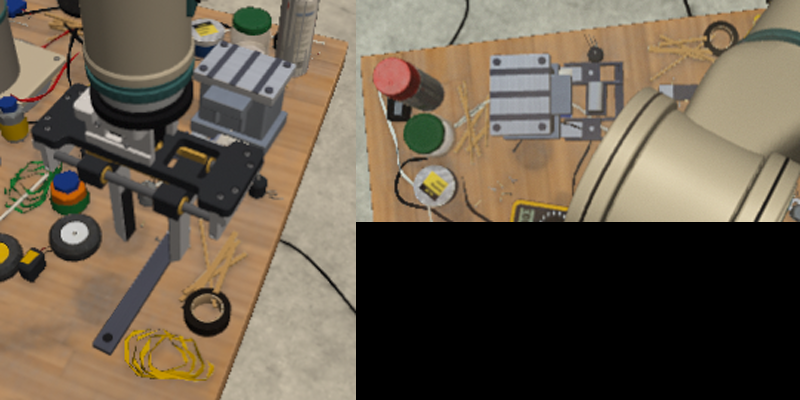

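The bar lies flat (top at 10.5 mm along its length), with its tip at (662,90) in the right-hand crop, clear of the frame edge at (622,90). The base stands raised evenly on both stops, and nothing else has moved.

```bash
python3 -c "
from bench import *
print(job_done())"
```

```text
the job is handed in; nothing more can be done
None
```

I handed the job in at about 18 s of the 69 s allowed; the base stands on the stops with its front about 7 mm up, level side to side, the bar lies flat and clear of everything, and nothing else was seen to move, but the stops' travel was inferred from the base's tilt and no verdict came back.

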